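Lay the straightedge against the pump housing on the tilted inspection stand

TASK

Check the machined edge of the aluminium pump housing: take the straightedge by its yellow grip and lay it flat on the tilted plate, flush along the housing's upper (uphill) edge so that it covers the whole length of that edge. Set it down rather than letting it fall, leave it lying there, and do not disturb the wrench, the shim tray or the injector.

Things in the scene. Friction and masses are not known exactly. Their poses are not given: they have to be found in the camera images.
- straightedge: Steel bar 200 long (own x) x 32 wide (y) x 12 thick, 0.45 kg, with an upright yellow grip on its middle: 70 long (x) x 18 wide (y), from the bar's top to 56 above the underside. Origin: centre of the underside; z up through the grip. Starts flat on the bench, left or right of the stand, yaw varied. Both long edges are alike; either may go against the housing.
- face_mid (a point): Foot of the middle of the housing's uphill edge face, on the plate's top surface. Axes: x uphill along the plate, y along the edge, z out of the plate. The housing (aluminium slab with bores, fixed) spans x -75 to 0, y -75 to 75 and is 16 high (z); its uphill face is the plane x = 0. Bare plate: x 0 to 110, y -120 to 120.
- torque_wrench: Short torque wrench lying on the bench, black handle, red and steel head, 210 long (own x) x 31 wide x 26 high. Origin: under its middle. It lies on the side of the stand where the straightedge does not. Bystander.
- shim_tray: Black tray of white shim capsules, 100 x 100 x 31 high. Origin: centre of its underside. Bystander.
- injector: Steel injector standing upright in a green round foot 64 in diameter, 150 high. Origin: centre of its underside. Bystander.
- tilt_plate: Grey plate, 240 wide (own y) x 200 along the slope (own x, uphill), fixed on a green stand, tilted 25 degrees with its low side towards the robot; the stand's place and yaw vary. Carries the housing. Origin: centre of its top surface, about 100 above the bench; z out of the plate.
Things that resemble listed ones, but are neither listed nor needed, are in the scene too. What is shaped like the straightedge but brown is not meant.

How it is judged:
By the outcome, as a careful person would: the job done as asked, in the order asked, and still so for the second after the job is handed in, with the robot touching nothing.
It also fails if it takes over 45 s, if anything falls off the work surface, if the arm or the gripper's body presses on something with over 40 N, if the wrist force passes 120 N, or if a joint passes its speed limit or range.

ROBOT

A 6-joint arm with a two-finger parallel gripper is mounted at the origin on the work surface. World frame = base frame: x ahead of the robot, y to its left, z up, the work surface at z = 0. Lengths are in m, angles in rad, forces in N, time in s.
With the tool pointing down it reaches from about 0.275 to 0.85 m from the base axis. Payload 19 kg.
Tool frame: the origin (TCP) lies midway between the tips of the shut fingers; the grasp point (between the pads) lies 19 mm behind it; z points along the fingers, y is the line along which they close (so a half turn about z gives the same grasp; the last joint's range is limited). The gripper opens to 85 mm and grips with 20 to 120 N. Pads are 22 mm wide; open, the fingers measure 114 mm over their backs; the gripper's body (76 mm by 85 mm) begins 54 mm behind the grasp point. The pads swing forward as they close: fully open they stand 13 mm farther back than shut.
Start: joints at [-1.408, 0.15, 1.437, -0, 1.554, -0.134], TCP at [0.168, -0.55, 0.231] pointing down, gripper open.
Joint ranges: [-2.8, 2.8], [-0.68, 2.1], [0.12, 2.68], [-1.39, 4.53], [0.16, 2.79], [-2.81, 2.81]. Speed limits (rad/s): [1.89, 1.89, 2.22, 3.01, 3.01, 3.01].

INTERFACE

Orientations are given as a unit quaternion [x, y, z, w].
In Python, from bench import get_obs, grab_frame, job_done, outline_of gives the robot as it stands.
- The arm moves only by the tool move_arm, never from a script. Its argument "commands" is a list of rows, each a list of 4 numbers: the shift along the tool's x, y, z in units of 25 cm (1.0 is 25 cm), then the turn about the tool's z in units of 180 degrees (1.0 is 180 degrees). In form: [[tx, ty, tz, turn], ...]. A call has 1 to 5 rows; each row is the pose to reach, as a shift and turn from the pose commanded when the call began, along the tool's axes at that moment, turning the shorter way round; what a row does not reach only later rows make up. A row lasts 1/10 s, in which the tool goes at most 50 mm and 8.59 degrees, less where a joint would pass 70% of its speed; a pose out of reach is approached as far as the arm can. A call with a number of a shift or a turn outside -1 to 1 is refused whole. A call with a gripper value outside its range is refused whole. "fingers" is the finger opening in mm, from 0 to 85.4, set as the call begins (left out, the last holds). The fingers move at their own pace and stop on an object; "newtons" is the grip in N (left out, the last holds). Time passes only in rows, so rows that repeat a pose let the fingers close. It gives the time, the measured TCP pose, the force, the opening and the grip force at its end, in the units of the state.
- get_obs(): the state, without advancing time (a new reading comes with each control period).
- grab_frame(name): name is "side" or "top"; returns a dict with "frame" (420x560x3 uint8, blue, green, red), "fx", "fy", "cx", "cy" (pixels), "extrinsics" (4x4, takes a point from camera to world coordinates). Camera axes: x right, y down, z forward; pixel columns grow to the right and rows downward; lengths in m; the calibration is good to about 2 mm. A picture is of the moment at which its call begins. There is no depth.
- job_done(): hands the job in; it is judged then, once.
Trained networks look in a picture, given as the dict that the camera call returned (one of the last four; its "shot" number tells which), for a name from the list of things; names that differ only in an ending like _2 or _b are one class to them, and where a whole thing is asked for, a point or a joint stands for the part that bears it (a point fixed in the world has none). Each returns a list of dicts, best first, with "p" (0 to 1); they miss things now and then, are a little off and sometimes report something else, mostly with a low value. They report only what shows in the picture. A call takes as long as a camera call. They do not tell look-alikes from the thing itself.
- outline_of(query, picture): "region" (420x560 bool, what is visible of it) and "bbox" ([left, top, right, bottom] in pixels, round what is visible of it).
The state is a dict: "time": time; "qpos": joint angles; "joint_vel": joint speeds; "joint_efforts": joint torques, N m; "tool_pos": TCP position; "eef_rot": TCP orientation; "ft_force": force on the tool from outside, world axes, zero at the start; "ft_torque": the same for the moment, N m; "finger_gap": finger opening in m; "grasp_force": force on a finger pad.
Only numpy, scipy, OpenCV 4.12 (cv2) and the standard library are available. Lean on these libraries where they do the work, as an engineer would, in place of code of your own. Each camera call takes 0.05 s, during which the arm holds its last target. There are 200 camera calls.

## Working session

There is one attempt and no reset: what is moved stays moved. The work goes in short steps, Python scripts to look and compute and a tool call to move; the robot and the scene stay as the last step left them, time stands still between calls to the robot, and variables do not carry over. Pictures are saved under pics/ and viewed, at most 10 in all, crops included, and the job is handed in when it is done.

Besides the shell and the picture viewer there is one more tool, called by a JSON object that holds its "name" and its "arguments". move_arm: Moves the arm, as the interface text tells. Shifts and turns lie within -1 to 1; 1 stands for 25 cm of shift or 180 degrees of turn. Its arguments: {"type":"object","properties":{"commands":{"type":"array"},"fingers":{"type":"number"},"newtons":{"type":"number"}},"required":["commands"]}

```bash
mkdir -p pics; ls; cat > h.py <<'E'
import numpy as np, cv2
from bench import *
from scipy.spatial.transform import Rotation as R
def K(f): return np.array([[f['fx'],0,f['cx']],[0,f['fy'],f['cy']],[0,0,1.]])
def proj(f,P):
    T=np.linalg.inv(f['extrinsics']); p=np.atleast_2d(P)@T[:3,:3].T+T[:3,3]
    q=p@K(f).T; return q[:,:2]/q[:,2:]
def onz(f,uv,z):
    E=f['extrinsics']; d=E[:3,:3]@np.linalg.inv(K(f))@np.array([uv[0],uv[1],1.]); o=E[:3,3]
    return o+d*(z-o[2])/d[2]
E
python3 - <<'E'
from h import *
a=grab_frame("top");b=grab_frame("side")
for n,f in(("top",a),("side",b)):
    cv2.imwrite(f"pics/{n}0.png",f['frame']); print(n,f['fx'],f['cx'],f['cy'],np.round(f['extrinsics'],3).tolist())
    for q in("straightedge","tilt_plate","torque_wrench","shim_tray","injector"):
        for r in outline_of(q,f)[:3]: 
            print(q,round(r['p'],2),r['bbox'])
E
```

```text
pics
top 511.6794953531963 277.5783977064808 212.94920980777604 [[-0.012, -0.991, 0.136, 0.331], [-1.0, 0.013, 0.008, -0.082], [-0.01, -0.136, -0.991, 1.526], [0.0, 0.0, 0.0, 1.0]]
straightedge 0.95 [352.1, 198.0, 369.3, 262.2]
straightedge 0.9 [289.2, 247.5, 329.9, 311.1]
straightedge 0.78 [189.6, 236.2, 206.2, 304.4]
torque_wrench 0.67 [129.5, 193.9, 152.7, 262.6]
torque_wrench 0.45 [224.8, 152.6, 314.9, 227.9]
shim_tray 0.64 [339.5, 141.5, 382.2, 179.3]
shim_tray 0.36 [224.3, 153.3, 318.4, 226.6]
injector 0.72 [141.8, 138.1, 168.5, 162.7]
side 389.6530732189209 282.7906419453007 206.165047481534 [[-0.976, -0.152, 0.157, 0.402], [-0.218, 0.733, -0.645, 0.571], [-0.017, -0.663, -0.748, 0.814], [0.0, 0.0, 0.0, 1.0]]
straightedge 0.9 [293.9, 305.7, 386.9, 330.5]
straightedge 0.8 [331.8, 196.3, 397.1, 225.0]
straightedge 0.64 [291.2, 148.0, 356.3, 175.5]
tilt_plate 0.61 [220.2, 156.8, 305.0, 260.3]
torque_wrench 0.55 [206.7, 376.1, 318.6, 398.7]
shim_tray 0.56 [240.6, 141.9, 274.1, 170.4]
injector 0.86 [140.4, 306.8, 185.3, 360.0]
```

View pics/top0.png

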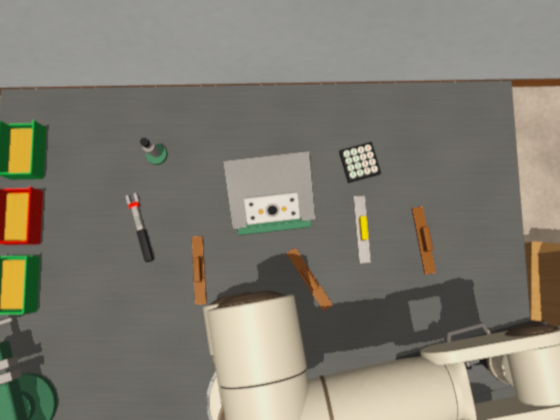

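View pics/side0.png

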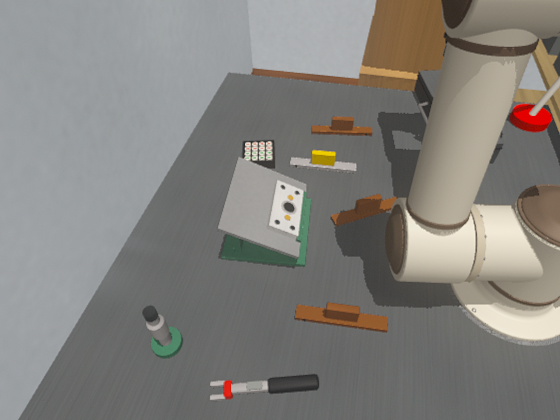

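The true straightedge is the steel bar with the yellow grip, at top (362,229) and side (323,162). The look-alikes are the brown bars at top (199,270), (310,278) and (425,240). The housing is at top (272,209) and side (288,207). I'll check the choice in a close crop and fit the poses.

```bash
python3 - <<'E'
from h import *
a=cv2.imread("pics/top0.png");b=cv2.imread("pics/side0.png")
c=[cv2.resize(x,(390,290),interpolation=cv2.INTER_CUBIC) for x in (a[140:240,215:350],a[190:270,310:418],b[140:270,210:385],b[140:185,280:340])]
cv2.imwrite("pics/crop.png",np.vstack([np.hstack(c[:2]),np.hstack(c[2:])]))
print(a[212,250],a[180,250],a[250,365],a[228,363],a[250,340]); print(b[215,289-10],b[200,250],b[165,350],b[158,323])
o=get_obs();print(o['eef_rot'],o['tool_pos'],R.from_quat(o['eef_rot']).as_matrix().round(3))
E
```

```text
[205 216 225] [151 160 166] [183 193 202] [  0 215 236] [100 106 107]
[214 219 223] [154 156 159] [173 177 183] [  0 137 165]
[ 9.89009447e-01  1.47852315e-01 -5.25969565e-06 -7.70492701e-05] [ 0.16813933 -0.54981637  0.23124332] [[ 0.956  0.292 -0.   ]
 [ 0.292 -0.956  0.   ]
 [ 0.    -0.    -1.   ]]
```

View pics/crop.png

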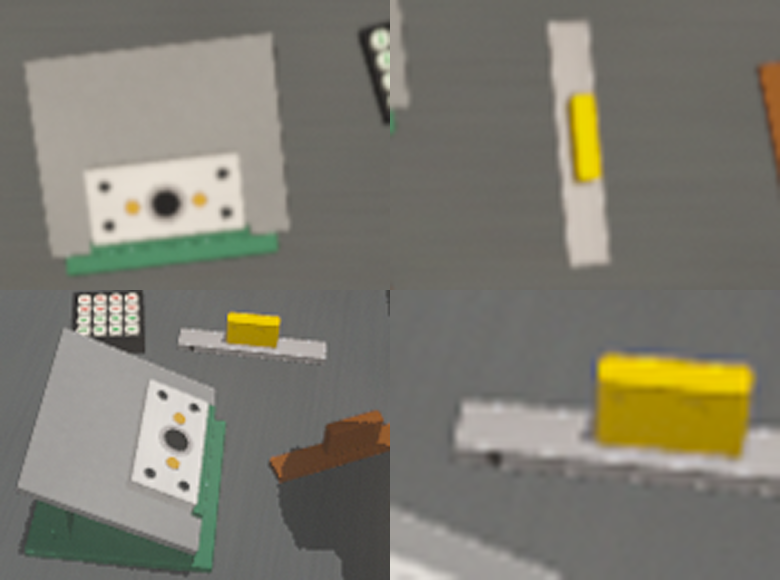

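The crop confirms it: steel bar with a yellow grip, and a white housing on the low part of the grey plate. Next I'll fit the poses from silhouettes.

```bash
cat >> h.py <<'E'
from scipy.optimize import minimize
S=8
def box(x0,x1,y0,y1,z0,z1): return np.array([[x,y,z] for x in(x0,x1) for y in(y0,y1) for z in(z0,z1)])/1000.
def render(f,T,boxes,roi):
    l,t,r,b=roi; m=np.zeros(((b-t)*S,(r-l)*S),np.uint8)
    for B in boxes:
        p=proj(f,B@T[0].T+T[1]); p=(p-[l,t]+.5)*S-.5
        cv2.fillConvexPoly(m,cv2.convexHull((p*16).round().astype(np.int32)),255,shift=4)
    return cv2.resize(m,(r-l,b-t),interpolation=cv2.INTER_AREA)/255.
def comp(m,seed):
    m=m.astype(np.uint8); n,L=cv2.connectedComponents(m,connectivity=4); m=(L==L[seed[1],seed[0]]).astype(np.uint8)
    c,_=cv2.findContours(m,cv2.RETR_EXTERNAL,cv2.CHAIN_APPROX_NONE); o=np.zeros_like(m); cv2.drawContours(o,c,-1,1,-1); return o
def roiof(m,p=6):
    x,y,w,h=cv2.boundingRect(m); return max(x-p,0),max(y-p,0),min(x+w+p,560),min(y+h+p,420)
def fit(terms,pose,x0,steps):
    rs=[(f,m,b,roiof(m)) for f,m,b in terms]
    def c(x): return sum(((render(f,pose(x),b,r)-m[r[1]:r[3],r[0]:r[2]])**2).sum() for f,m,b,r in rs)
    x0=np.array(x0,float)
    for k in range(2):
        s=minimize(c,x0,method='Nelder-Mead',options=dict(initial_simplex=np.vstack([x0]+[x0+np.eye(len(x0))[i]*steps[i]/(k+1) for i in range(len(x0))]),xatol=1e-5,fatol=.01,maxiter=400)); x0=s.x
    return s.x,s.fun,[m.sum() for _,m,_,_ in rs]
def ppose(x): # face_mid x,y,z,yaw
    return (R.from_euler('z',x[3])*R.from_euler('y',-25,degrees=True)).as_matrix(),x[:3]
def bpose(x): return R.from_euler('z',x[2]).as_matrix(),np.array([x[0],x[1],0])
HB=[box(-75,0,-75,75,0,16)]; PB=[box(-90,110,-120,120,-1,0)]+HB; BB=[box(-100,100,-16,16,0,12),box(-35,35,-9,9,12,56)]
def gray(f): return f['frame'].min(2).astype(int)
def sat(f): return f['frame'].max(2).astype(int)-f['frame'].min(2)
E
cat > m.py <<'E'
from h import *
a=grab_frame("top");b=grab_frame("side")
A,B=gray(a),gray(b)
ht=comp(A>180,(250,212)); hs=comp(B>186,(279,215))
pt=comp((A>128)&(sat(a)<40),(250,180)); ps=comp((B>(124))&(sat(b)<30),(250,200))
ye=lambda f:(f['frame'][...,2].astype(int)-f['frame'][...,0]>70)&(f['frame'][...,1]>70)
st=comp(((A>140)&(sat(a)<40))|((ye(a))),(365,250)); ss=comp(((B>118)&(sat(b)<30))|ye(b),(350,165))
print("masks",[roiof(m,0) for m in(ht,hs,pt,ps,st,ss)])
g=onz(a,(270,195),.10)
for n,t in(("Htop",[(a,ht,HB)]),("Hside",[(b,hs,HB)]),("H+Ptop",[(a,ht,HB),(a,pt,PB)]),("all",[(a,ht,HB),(b,hs,HB),(a,pt,PB)])):
    r=fit(t,ppose,[g[0],g[1],.096,.05],[.01,.01,.005,.05]); print(n,r[0].round(4),r[1:])
g=onz(a,(362,229),.006)
for n,t in(("top",[(a,st,BB)]),("side",[(b,ss,BB)]),("both",[(a,st,BB),(b,ss,BB)])):
    r=fit(t,bpose,[g[0],g[1],.05],[.01,.01,.05]); print(n,r[0].round(4),r[1:])
E
python3 m.py
```

```text
masks [(244, 193, 299, 224), (269, 180, 303, 236), (224, 152, 315, 229), (218, 147, 307, 257), (354, 196, 371, 264), (290, 150, 357, 171)]
Htop [ 0.586  -0.0481  0.0531  0.1106] (np.float64(57.22805074971165), [np.uint64(1331)])
Hside [ 0.594  -0.1032  0.0367  0.1072] (np.float64(19.06580545943868), [np.uint64(1311)])
H+Ptop [ 0.585  -0.0487  0.0801  0.1026] (np.float64(228.9021760861207), [np.uint64(1331), np.uint64(5596)])
all [ 0.5827 -0.0492  0.0921  0.1051] (np.float64(464.5907112648982), [np.uint64(1331), np.uint64(1311), np.uint64(5596)])
top [ 0.4881 -0.3196  0.0543] (np.float64(32.85307189542484), [np.uint64(732)])
side [ 0.4899 -0.3209  0.0768] (np.float64(123.55326412918109), [np.uint64(762)])
both [ 0.4892 -0.3196  0.0544] (np.float64(161.08955017301037), [np.uint64(732), np.uint64(762)])
```

```bash
cat > m2.py <<'E'
exec(open('m.py').read().split('print("masks"')[0])
g=[.585,-.049]
P3=lambda x:ppose([x[0],x[1],.0958,x[2]])
for n,t in(("Htop",[(a,ht,HB)]),("Hside",[(b,hs,HB)]),("Ptop",[(a,pt,PB)]),("Pside",[(b,ps,PB)])):
    r=fit(t,P3,[*g,.1],[.01,.01,.05]); print(n,r[0].round(4),r[1:])
x=[.585,-.049,.0958,.104]
out=[]
for f,roi in((a,(215,140,350,240)),(b,(205,135,340,270))):
    l,t,r,bb=roi; im=cv2.resize(f['frame'][t:bb,l:r],None,fx=2.9*2/2,fy=2.9,interpolation=cv2.INTER_CUBIC); s=2.9
    for B,c in((HB[0],(0,0,255)),(PB[0],(255,0,0))):
        T=ppose(x);p=((proj(f,B@T[0].T+T[1])-[l,t]+.5)*s-.5).astype(int)
        for i in range(8):
            for j in range(i):
                if bin(i^j).count('1')==1: cv2.line(im,tuple(map(int,p[i])),tuple(map(int,p[j])),c,1)
    out.append(im)
h=max(i.shape[0] for i in out)
cv2.imwrite("pics/ov.png",np.hstack([cv2.copyMakeBorder(i,0,h-i.shape[0],0,0,cv2.BORDER_CONSTANT) for i in out]))
E
python3 m2.py
```

```text
Htop [ 0.5791 -0.0487  0.1119] (np.float64(87.78214532871972), [np.uint64(1329)])
Hside [ 0.5827 -0.056   0.1355] (np.float64(173.2412149173395), [np.uint64(1310)])
Ptop [ 0.5828 -0.049   0.1028] (np.float64(185.40321414840446), [np.uint64(5597)])
Pside [ 0.5847 -0.0457  0.1052] (np.float64(217.08269127258745), [np.uint64(5766)])
```

View pics/ov.png

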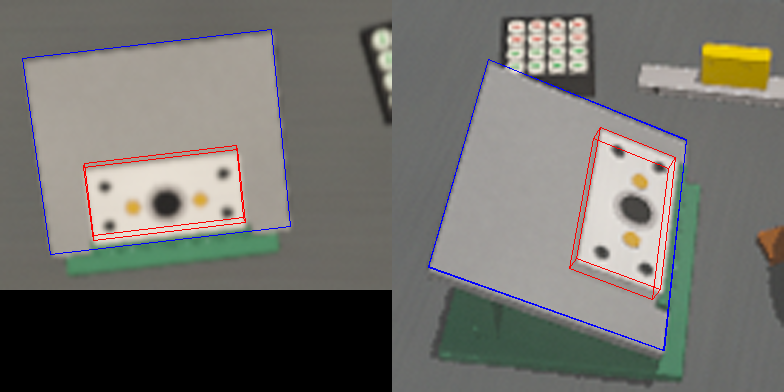

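```bash
cat > g.py <<'E'
import sys
from h import *
o=get_obs(); M=R.from_quat(o['eef_rot']).as_matrix(); p=np.array(o['tool_pos']); th=np.degrees(np.arctan2(M[1,0],M[0,0]))
print("t",o['time'],"p",p.round(4),"th",th.round(2),"F",np.round(o['ft_force'],1),"gap",round(o['finger_gap'],4),"tilt",M[2].round(3), 'j',np.round(o['qpos'],2))
a=list(map(float,sys.argv[1:]))
for i in range(0,len(a),4):
    x=np.array(a[i:i+3]); t=a[i+3]; d=(M.T@(x-p))/.25; tr=-((t-th+180)%360-180)/180
    print("cmd",d.round(3),round(tr,4)); p=x; th=t; c,s=np.cos(np.radians(t)),np.sin(np.radians(t)); M=np.array([[c,s,0],[s,-c,0],[0,0,-1]])
E
python3 g.py .33 -.44 .2 55  .489 -.3197 .12 93.1
```

```text
t 0.8 p [ 0.1681 -0.5498  0.2313] th 17.01 F [-1.   0.3 -0.3] gap 0.0851 tilt [ 0. -0. -1.] j [-1.41  0.15  1.44  0.    1.55 -0.13]
cmd [ 0.748 -0.231  0.125] -0.2111
cmd [0.759 0.245 0.32 ] -0.2117
```

{"name": "move_arm", "arguments": {"commands": [[0.748,-0.231,0.125,-0.211],[0.748,-0.231,0.125,-0.211],[0.748,-0.231,0.125,-0.211],[0.748,-0.231,0.125,-0.211],[0.748,-0.231,0.125,-0.211]], "fingers": 85, "newtons": 20}}

```text
time: 1.3
tool_pos: [0.3337, -0.4365, 0.1992]
eef_rot: [0.885, 0.466, 0.001, -0.001]
ft_force: [-0.3, -0.5, 1.0]
finger_gap: 0.0844
grasp_force: 0.0
```

{"name": "move_arm", "arguments": {"commands": [[0.759,0.245,0.32,-0.212],[0.759,0.245,0.32,-0.212],[0.759,0.245,0.32,-0.212],[0.759,0.245,0.32,-0.212],[0.759,0.245,0.32,-0.212]]}}

```text
time: 1.8
tool_pos: [0.4912, -0.3164, 0.1179]
eef_rot: [0.684, 0.729, 0.0, -0.001]
ft_force: [-1.4, -0.2, -0.4]
finger_gap: 0.0851
grasp_force: 0.0
```

```bash
python3 g.py .489 -.3197 .12 93.1 .489 -.3197 .035 93.1; python3 - <<'E'
from h import *
a=grab_frame("top");b=grab_frame("side")
cv2.imwrite("pics/pre.png",np.hstack([cv2.resize(a['frame'][180:290,310:420],(390,390),interpolation=3),cv2.resize(b['frame'][80:210,270:400],(390,390),interpolation=3)]))
E
```

```text
t 1.8 p [ 0.4912 -0.3164  0.1179] th 93.65 F [-1.4 -0.2 -0.4] gap 0.0851 tilt [ 0.002 -0.001 -1.   ] j [-0.7   0.23  1.57  0.    1.34 -0.77]
cmd [-0.013 -0.01  -0.008] 0.0031
cmd [0.   0.   0.34] -0.0
```

View pics/pre.png

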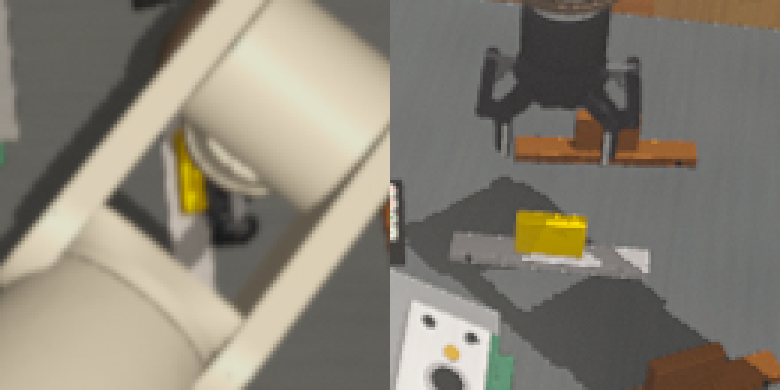

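Side view: the gripper stands above the bar, with a finger in line with each end of the yellow grip (crop 500,150 and 605,160). I'll correct the position and go down.

```bash
python3 g.py .489 -.3197 .07 93.1 .489 -.3197 .025 93.1
```

```text
t 1.9 p [ 0.4902 -0.3178  0.1188] th 93.41 F [-0.8  0.7  1.2] gap 0.0848 tilt [ 0.002 -0.001 -1.   ] j [-0.71  0.23  1.57  0.    1.34 -0.77]
cmd [-0.008 -0.005  0.195] 0.0017
cmd [0.   0.   0.18] -0.0
```

{"name": "move_arm", "arguments": {"commands": [[-0.006,-0.003,0.12,0.001],[-0.006,-0.003,0.195,0.001],[-0.006,-0.003,0.195,0.001],[-0.006,-0.003,0.195,0.001]]}}

```text
time: 2.3
tool_pos: [0.4882, -0.3219, 0.0722]
eef_rot: [0.689, 0.725, -0.0, 0.0]
ft_force: [0.4, -0.1, 0.7]
finger_gap: 0.0849
grasp_force: 0.0
```

```bash
python3 g.py .489 -.3197 .025 93.1; python3 - <<'E'
from h import *
b=grab_frame("side")
cv2.imwrite("pics/pre2.png",cv2.resize(b['frame'][110:190,270:370],(800,600),interpolation=3))
E
```

```text
t 2.3 p [ 0.4882 -0.3219  0.0722] th 92.86 F [ 0.4 -0.1  0.7] gap 0.0849 tilt [-0.  0. -1.] j [-0.71  0.27  1.62 -0.    1.25 -0.76]
cmd [0.009 0.004 0.189] -0.0013
```

View pics/pre2.png

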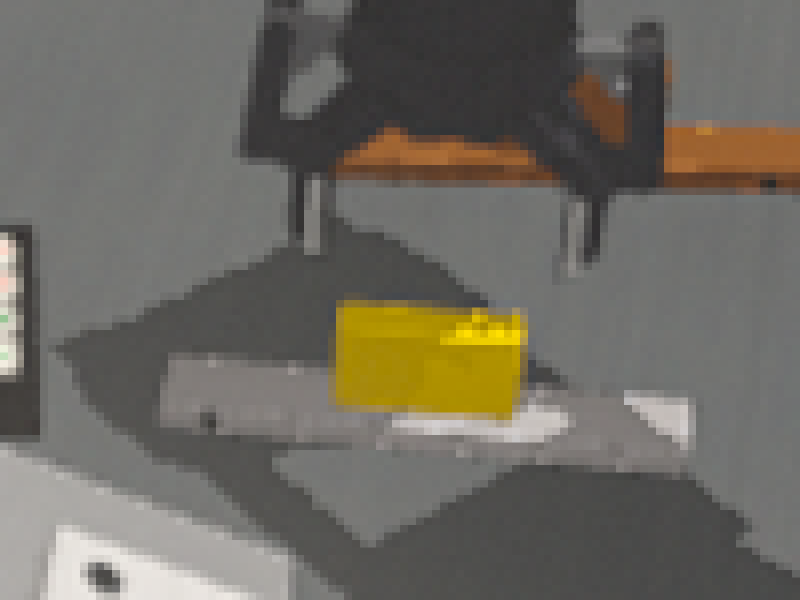

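The fingers (310,230 and 580,260 in the crop) straddle the yellow grip (335–525). I'll go down and close.

{"name": "move_arm", "arguments": {"commands": [[0.009,0.004,0.08,-0.001],[0.009,0.004,0.15,-0.001],[0.009,0.004,0.189,-0.001],[0.009,0.004,0.189,-0.001],[0.009,0.004,0.189,-0.001]]}}

```text
time: 2.85
tool_pos: [0.4897, -0.3193, 0.0251]
eef_rot: [0.688, 0.726, 0.0, 0.001]
ft_force: [-0.3, -0.2, -0.4]
finger_gap: 0.0853
grasp_force: 0.0
```

{"name": "move_arm", "arguments": {"commands": [[0,0,0,0],[0,0,0,0],[0,0,0,0],[0,0,0,0],[0,0,0,0]], "fingers": 60, "newtons": 30}}

```text
time: 3.35
tool_pos: [0.4898, -0.3193, 0.0253]
eef_rot: [0.687, 0.726, 0.0, 0.001]
ft_force: [-0.2, 1.1, 5.1]
finger_gap: 0.0692
grasp_force: 33.6
```

```bash
python3 g.py .489 -.3197 .1 93.1
```

```text
t 3.35 p [ 0.4898 -0.3193  0.0253] th 93.14 F [-0.2  1.1  5.1] gap 0.0692 tilt [-0.001  0.001 -1.   ] j [-0.71  0.32  1.67  0.    1.15 -0.76]
cmd [-0.002 -0.003 -0.299] 0.0002
```

```bash
python3 g.py .4898 -.3193 .25 93.1 .535 -.18 .25 60 .603 -.046 .25 25 .603 -.046 .22 6
```

```text
t 3.35 p [ 0.4898 -0.3193  0.0253] th 93.14 F [-0.2  1.1  5.1] gap 0.0692 tilt [-0.001  0.001 -1.   ] j [-0.71  0.32  1.67  0.    1.15 -0.76]
cmd [-0.001  0.001 -0.899] 0.0002
cmd [0.547 0.211 0.   ] 0.1839
cmd [ 0.6   -0.032  0.   ] 0.1944
cmd [0.   0.   0.12] 0.1056
```

{"name": "move_arm", "arguments": {"commands": [[0,0,-0.08,0],[0,0,-0.25,0],[0,0,-0.45,0],[0,0,-0.65,0],[0,0,-0.8,0]]}}

```text
time: 3.85
tool_pos: [0.4894, -0.3189, 0.2279]
eef_rot: [0.687, 0.726, 0.0, 0.001]
ft_force: [-0.0, -0.8, -4.8]
finger_gap: 0.0691
grasp_force: 39.3
```

{"name": "move_arm", "arguments": {"commands": [[0.1,0.04,-0.1,0.035],[0.2,0.08,-0.1,0.07],[0.32,0.125,-0.1,0.11],[0.43,0.165,-0.1,0.147],[0.547,0.211,-0.1,0.184]]}}

```text
time: 4.35
tool_pos: [0.5345, -0.1784, 0.2494]
eef_rot: [0.867, 0.498, 0.0, 0.0]
ft_force: [1.3, 0.9, -3.6]
finger_gap: 0.0693
grasp_force: 39.2
```

```bash
python3 g.py  .603 -.046 .23 25 .603 -.046 .22 6
```

```text
t 4.35 p [ 0.5345 -0.1784  0.2494] th 59.73 F [ 1.3  0.9 -3.6] gap 0.0693 tilt [ 0.  0. -1.] j [-0.46  0.12  1.43 -0.    1.59  0.07]
cmd [ 0.595 -0.03   0.078] 0.1929
cmd [0.   0.   0.04] 0.1056
```

{"name": "move_arm", "arguments": {"commands": [[0.1,-0.005,0,0.035],[0.22,-0.01,0,0.075],[0.35,-0.018,0,0.115],[0.47,-0.024,0,0.155],[0.595,-0.03,0,0.193]]}}

```text
time: 4.85
tool_pos: [0.6026, -0.0456, 0.2494]
eef_rot: [0.976, 0.216, 0.0, -0.0]
ft_force: [0.3, -0.4, -4.4]
finger_gap: 0.0691
grasp_force: 39.2
```

{"name": "move_arm", "arguments": {"commands": [[0,0,0.04,0.04],[0,0,0.08,0.08],[0,0,0.12,0.106],[0,0,0.12,0.106],[0,0,0.12,0.106]], "newtons": 25}}

```text
time: 5.35
tool_pos: [0.6023, -0.0469, 0.2195]
eef_rot: [0.998, 0.055, 0.0, -0.0]
ft_force: [0.4, 0.3, -5.3]
finger_gap: 0.0695
grasp_force: 39.1
```

```bash
python3 g.py  .603 -.046 .17 5.96; python3 - <<'E'
from h import *
a=grab_frame("top");b=grab_frame("side")
cv2.imwrite("pics/app.png",np.hstack([cv2.resize(a['frame'][120:260,200:340],(390,390),interpolation=3),cv2.resize(b['frame'][90:270,200:380],(390,390),interpolation=3)]))
E
```

```text
t 5.35 p [ 0.6023 -0.0469  0.2195] th 6.36 F [ 0.4  0.3 -5.3] gap 0.0695 tilt [ 0. -0. -1.] j [-0.21  0.22  1.39  0.    1.54  1.25]
cmd [ 0.003 -0.003  0.198] 0.0022
```

View pics/app.png

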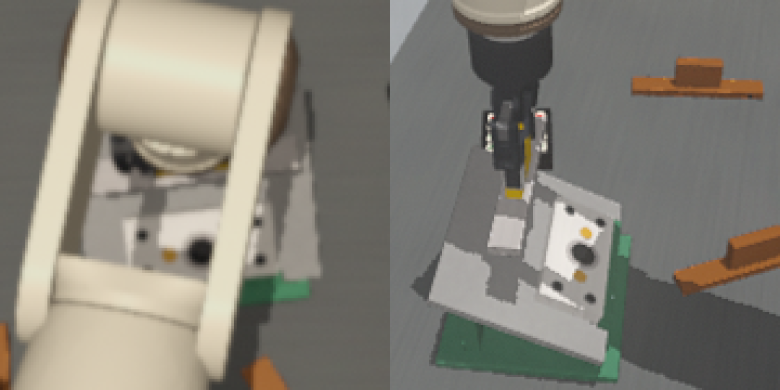

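The bar is held level over the plate, uphill of the housing; in the side crop its end is at (505,235) and the housing at (580,255). I'll go down to contact in small steps.

{"name": "move_arm", "arguments": {"commands": [[0.003,-0.003,0.1,0.002],[0.003,-0.003,0.2,0.002],[0.003,-0.003,0.27,0.002],[0.003,-0.003,0.27,0.002],[0.003,-0.003,0.27,0.002]], "newtons": 20}}

```text
time: 5.95
tool_pos: [0.6033, -0.0461, 0.1526]
eef_rot: [0.999, 0.051, 0.0, 0.0]
ft_force: [0.7, -1.0, -4.5]
finger_gap: 0.0693
grasp_force: 39.0
```

{"name": "move_arm", "arguments": {"commands": [[0,0,0.008,0],[0,0,0.016,0],[0,0,0.02,0],[0,0,0.02,0]]}}

```text
time: 6.35
tool_pos: [0.603, -0.046, 0.1467]
eef_rot: [0.999, 0.051, 0.0, -0.0]
ft_force: [-0.5, -0.2, -3.4]
finger_gap: 0.0691
grasp_force: 39.1
```

{"name": "move_arm", "arguments": {"commands": [[0,0,0.006,0],[0,0,0.012,0],[0,0,0.012,0]]}}

```text
time: 6.65
tool_pos: [0.6029, -0.046, 0.1433]
eef_rot: [0.999, 0.051, -0.0, -0.0]
ft_force: [-0.7, -0.5, -4.4]
finger_gap: 0.0692
grasp_force: 39.1
```

{"name": "move_arm", "arguments": {"commands": [[0,0,0.006,0],[0,0,0.012,0],[0,0,0.012,0]], "newtons": 20, "fingers": 66}}

```text
time: 6.95
tool_pos: [0.6029, -0.046, 0.1402]
eef_rot: [0.999, 0.051, -0.0, -0.0]
ft_force: [-0.4, -0.8, -4.8]
finger_gap: 0.0695
grasp_force: 39.1
```

{"name": "move_arm", "arguments": {"commands": [[0,0,0.006,0],[0,0,0.012,0],[0,0,0.012,0]]}}

```text
time: 7.25
tool_pos: [0.6032, -0.046, 0.1389]
eef_rot: [0.999, 0.051, 0.001, 0.0]
ft_force: [-6.4, 1.4, 10.4]
finger_gap: 0.0694
grasp_force: 40.9
```

{"name": "move_arm", "arguments": {"commands": [[-0.006,0,0.006,0],[-0.012,0,0.01,0],[-0.019,0,0.013,0],[-0.019,0,0.013,0]], "fingers": 69}}

```text
time: 7.65
tool_pos: [0.5996, -0.0464, 0.1369]
eef_rot: [0.999, 0.051, 0.003, 0.0]
ft_force: [-1.7, 3.9, 17.9]
finger_gap: 0.0692
grasp_force: 42.7
```

{"name": "move_arm", "arguments": {"commands": [[-0.006,0,0.003,0],[-0.012,0,0.006,0],[-0.018,0,0.01,0],[-0.018,0,0.01,0]]}}

```text
time: 8.05
tool_pos: [0.5949, -0.0468, 0.1341]
eef_rot: [0.999, 0.051, 0.002, 0.0]
ft_force: [-2.0, 3.4, 16.0]
finger_gap: 0.0694
grasp_force: 43.4
```

```bash
python3 g.py; python3 - <<'E'
from h import *
b=grab_frame("side")
cv2.imwrite("pics/tilt.png",cv2.resize(b['frame'][140:240,210:340],(780,600),interpolation=3))
E
```

```text
t 8.05 p [ 0.5949 -0.0468  0.1341] th 5.85 F [-2.   3.4 16. ] gap 0.0694 tilt [ 0.004  0.001 -1.   ] j [-0.21  0.24  1.53  0.    1.37  1.26]
```

View pics/tilt.png

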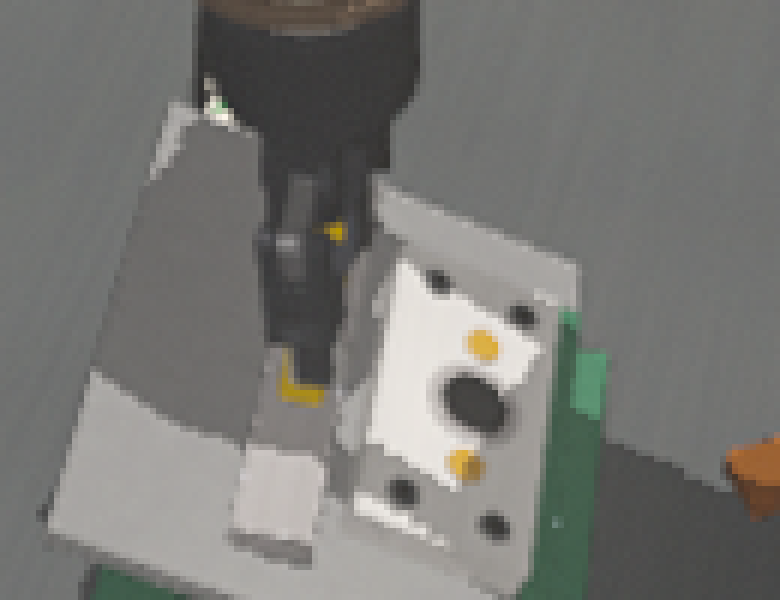

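The bar has begun to tilt and its near end is at (275,520); the gap to the housing face (355,480) is still open. I'll continue the arc.

{"name": "move_arm", "arguments": {"commands": [[-0.006,0,0.004,0],[-0.012,0,0.008,0],[-0.018,0,0.012,0],[-0.018,0,0.012,0]]}}

```text
time: 8.5
tool_pos: [0.5903, -0.0473, 0.1308]
eef_rot: [0.999, 0.051, 0.002, 0.0]
ft_force: [-2.3, 3.9, 12.2]
finger_gap: 0.0697
grasp_force: 44.0
```

{"name": "move_arm", "arguments": {"commands": [[-0.006,0,0.005,0],[-0.012,0,0.009,0],[-0.018,0,0.014,0],[-0.018,0,0.014,0]]}}

```text
time: 8.9
tool_pos: [0.5858, -0.0478, 0.127]
eef_rot: [0.999, 0.051, 0.002, 0.0]
ft_force: [-0.2, 3.3, 9.4]
finger_gap: 0.0694
grasp_force: 44.5
```

{"name": "move_arm", "arguments": {"commands": [[-0.006,0,0.004,0],[-0.01,0,0.008,0],[-0.01,0,0.008,0]]}}

```text
time: 9.2
tool_pos: [0.5833, -0.0482, 0.1248]
eef_rot: [0.999, 0.051, 0.002, 0.0]
ft_force: [0.7, 1.0, 8.8]
finger_gap: 0.0694
grasp_force: 44.6
```

{"name": "move_arm", "arguments": {"commands": [[-0.006,0,0.003,0],[-0.012,0,0.006,0],[-0.012,0,0.006,0]]}}

```text
time: 9.5
tool_pos: [0.5805, -0.0486, 0.1235]
eef_rot: [0.999, 0.051, 0.002, 0.0]
ft_force: [1.6, 0.7, 9.7]
finger_gap: 0.0696
grasp_force: 44.7
```

{"name": "move_arm", "arguments": {"commands": [[-0.006,0,0.003,0],[-0.01,0,0.005,0],[-0.01,0,0.005,0]]}}

```text
time: 9.8
tool_pos: [0.5781, -0.0489, 0.1224]
eef_rot: [0.999, 0.051, 0.002, 0.0]
ft_force: [2.2, 0.6, 10.9]
finger_gap: 0.0691
grasp_force: 44.8
```

```bash
python3 g.py; python3 - <<'E'
from h import *
b=grab_frame("side")
cv2.imwrite("pics/tilt2.png",cv2.resize(b['frame'][160:240,230:334],(780,600),interpolation=3))
E
```

```text
t 9.8 p [ 0.5781 -0.0489  0.1224] th 5.85 F [ 2.2  0.6 10.9] gap 0.0691 tilt [ 0.004  0.001 -1.   ] j [-0.22  0.22  1.58  0.    1.34  1.25]
```

View pics/tilt2.png

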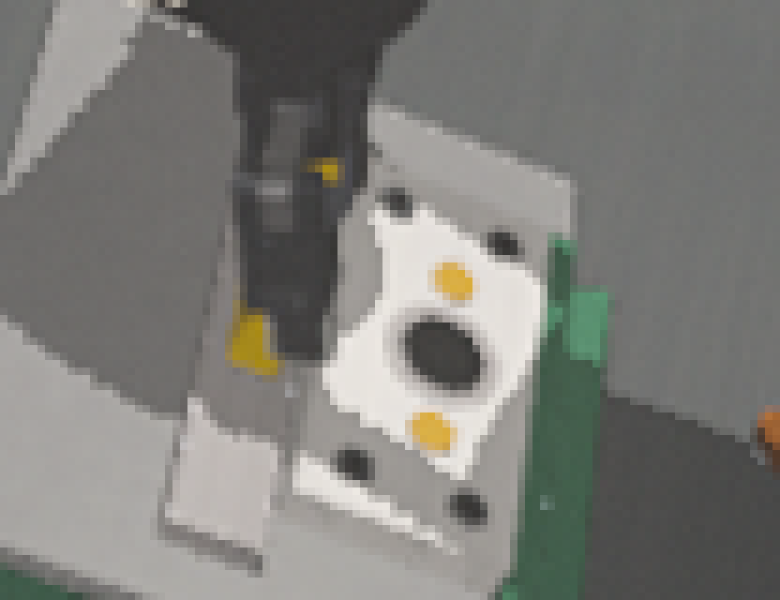

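The bar now lies flat at about the plate's slope. A narrow gap (≈15 crop px at 285,450, about 4 mm) is left, so I'll slide downhill until it presses on the housing.

{"name": "move_arm", "arguments": {"commands": [[-0.006,0,0.003,0],[-0.012,0,0.006,0],[-0.012,0,0.006,0]]}}

```text
time: 10.15
tool_pos: [0.5751, -0.0492, 0.1208]
eef_rot: [0.999, 0.051, 0.002, 0.0]
ft_force: [0.7, 0.7, 9.5]
finger_gap: 0.0693
grasp_force: 44.8
```

{"name": "move_arm", "arguments": {"commands": [[-0.004,0,0.002,0],[-0.008,0,0.004,0],[-0.008,0,0.004,0]]}}

```text
time: 10.45
tool_pos: [0.5737, -0.0494, 0.12]
eef_rot: [0.999, 0.051, 0.003, 0.0]
ft_force: [6.3, -0.0, 9.1]
finger_gap: 0.0692
grasp_force: 44.6
```

Contact with the housing (Fx is rising). I'll press on slightly to align the bar.

{"name": "move_arm", "arguments": {"commands": [[-0.004,0,0.002,0],[-0.008,0,0.004,0],[-0.008,0,0.004,0],[-0.008,0,0.004,0]]}}

```text
time: 10.85
tool_pos: [0.5725, -0.0495, 0.1197]
eef_rot: [0.999, 0.051, 0.004, 0.0]
ft_force: [10.6, 1.0, 11.9]
finger_gap: 0.0695
grasp_force: 45.0
```

```bash
cat > f.py <<'E'
from h import *
b=grab_frame("side"); o=get_obs(); print(np.round(o['ft_force'],1),np.round(o['ft_torque'],2))
x=[.583,-.048,.0958,.104]
T=ppose(x)
# side view: edges of the bar near end (y 60..95 in face frame): profile of brightness across face x, averaged along y, at bar top height
g=cv2.cvtColor(b['frame'],cv2.COLOR_BGR2GRAY).astype(np.float32)
for y0,y1 in((50,62),(62,74),(82,96)):
    xs=np.arange(-12,48,2); pr=[]
    for X in xs:
        P=np.array([[X,y,12] for y in np.linspace(y0,y1,8)])/1000.; q=proj(b,P@T[0].T+T[1]).astype(np.float32)
        pr.append(cv2.remap(g,q[None,:,0],q[None,:,1],cv2.INTER_LINEAR).mean())
    print(y0,dict(zip(xs.tolist(),np.round(pr).astype(int).tolist())))
E
python3 f.py
```

```text
[ 9.9  2.  12.5] [ 0.56 -1.94 -0.16]
50 {-12: 151, -10: 170, -8: 175, -6: 174, -4: 178, -2: 168, 0: 148, 2: 134, 4: 136, 6: 140, 8: 135, 10: 133, 12: 135, 14: 139, 16: 139, 18: 142, 20: 141, 22: 140, 24: 152, 26: 165, 28: 174, 30: 174, 32: 156, 34: 118, 36: 107, 38: 109, 40: 110, 42: 111, 44: 111, 46: 109}
62 {-12: 216, -10: 218, -8: 217, -6: 216, -4: 218, -2: 212, 0: 191, 2: 176, 4: 183, 6: 185, 8: 184, 10: 182, 12: 184, 14: 187, 16: 187, 18: 188, 20: 187, 22: 185, 24: 187, 26: 188, 28: 188, 30: 187, 32: 175, 34: 144, 36: 142, 38: 153, 40: 154, 42: 156, 44: 157, 46: 152}
82 {-12: 165, -10: 166, -8: 166, -6: 166, -4: 166, -2: 165, 0: 167, 2: 177, 4: 185, 6: 183, 8: 183, 10: 183, 12: 184, 14: 185, 16: 186, 18: 186, 20: 185, 22: 184, 24: 185, 26: 186, 28: 187, 30: 186, 32: 174, 34: 146, 36: 151, 38: 168, 40: 169, 42: 169, 44: 169, 46: 168}
```

The bar spans 1 to 33 mm uphill of the face and is parallel to it, so it is flush. I'll release and lift straight up.

{"name": "move_arm", "arguments": {"commands": [[0,0,0,0],[0,0,0,0],[0,0,0,0],[0,0,0,0],[0,0,0,0]], "fingers": 85}}

```text
time: 11.4
tool_pos: [0.5698, -0.0494, 0.1169]
eef_rot: [0.999, 0.051, -0.0, -0.0]
ft_force: [0.0, 0.2, 0.3]
finger_gap: 0.0852
grasp_force: 0.0
```

{"name": "move_arm", "arguments": {"commands": [[0,0,-0.04,0],[0,0,-0.1,0],[0,0,-0.2,0],[0,0,-0.35,0],[0,0,-0.5,0]]}}

```text
time: 11.9
tool_pos: [0.5696, -0.0494, 0.2448]
eef_rot: [0.999, 0.051, 0.0, 0.0]
ft_force: [0.7, -0.2, 0.6]
finger_gap: 0.085
grasp_force: 0.0
```

```bash
python3 g.py .42 -.3 .25 6
```

```text
t 11.9 p [ 0.5696 -0.0494  0.2448] th 5.85 F [ 0.7 -0.2  0.6] gap 0.085 tilt [ 0.001  0.    -1.   ] j [-0.22  0.14  1.42  0.    1.58  1.25]
cmd [-0.698  0.936 -0.021] -0.0009
```

Move clear of the view and check.

{"name": "move_arm", "arguments": {"commands": [[0,0.2,-0.1,0],[-0.1,0.4,-0.1,0],[-0.3,0.6,-0.1,0],[-0.5,0.8,-0.1,0],[-0.6,0.95,-0.1,0]]}}

```text
time: 12.4
tool_pos: [0.4688, -0.2635, 0.2687]
eef_rot: [0.999, 0.051, 0.001, 0.0]
ft_force: [1.2, -0.5, -0.1]
finger_gap: 0.0847
grasp_force: 0.0
```

{"name": "move_arm", "arguments": {"commands": [[-0.2,0.2,0,0],[-0.3,0.4,0,0],[-0.4,0.6,0,0],[-0.4,0.6,0,0],[-0.4,0.6,0,0]]}}

```text
time: 12.9
tool_pos: [0.3842, -0.425, 0.2678]
eef_rot: [0.999, 0.049, -0.0, 0.0]
ft_force: [1.2, 0.6, 0.0]
finger_gap: 0.0848
grasp_force: 0.0
```

```bash
python3 f.py; python3 - <<'E'
from h import *
a=grab_frame("top");b=grab_frame("side")
cv2.imwrite("pics/fin.png",np.hstack([cv2.resize(a['frame'][140:240,215:315],(390,390),interpolation=3),cv2.resize(b['frame'][140:265,205:330],(390,390),interpolation=3)]))
for f in(a,b):
    for q in("torque_wrench","shim_tray","injector"): print(q,[ (round(r['p'],2),np.round(r['bbox']).tolist()) for r in outline_of(q,f)[:1]])
E
```

```text
[-0.2  0.4 -0.4] [-0.    0.01  0.02]
50 {-12: 196, -10: 218, -8: 225, -6: 224, -4: 223, -2: 215, 0: 192, 2: 175, 4: 187, 6: 187, 8: 187, 10: 186, 12: 188, 14: 190, 16: 190, 18: 190, 20: 189, 22: 188, 24: 188, 26: 190, 28: 190, 30: 189, 32: 178, 34: 148, 36: 152, 38: 168, 40: 169, 42: 168, 44: 168, 46: 168}
62 {-12: 217, -10: 219, -8: 217, -6: 217, -4: 218, -2: 211, 0: 190, 2: 175, 4: 186, 6: 186, 8: 186, 10: 186, 12: 187, 14: 188, 16: 189, 18: 189, 20: 188, 22: 187, 24: 188, 26: 189, 28: 189, 30: 187, 32: 175, 34: 148, 36: 151, 38: 168, 40: 170, 42: 170, 44: 169, 46: 168}
82 {-12: 167, -10: 167, -8: 167, -6: 167, -4: 167, -2: 167, 0: 169, 2: 177, 4: 185, 6: 184, 8: 184, 10: 184, 12: 186, 14: 187, 16: 187, 18: 187, 20: 186, 22: 185, 24: 185, 26: 187, 28: 188, 30: 188, 32: 179, 34: 150, 36: 152, 38: 169, 40: 170, 42: 170, 44: 170, 46: 170}
torque_wrench [(0.72, [126.0, 193.0, 153.0, 262.0])]
shim_tray [(0.85, [339.0, 144.0, 383.0, 181.0])]
injector [(0.72, [139.0, 137.0, 169.0, 165.0])]
torque_wrench [(0.9, [207.0, 376.0, 319.0, 399.0])]
shim_tray [(0.89, [244.0, 139.0, 274.0, 172.0])]
injector [(0.93, [142.0, 307.0, 184.0, 358.0])]
```

View pics/fin.png

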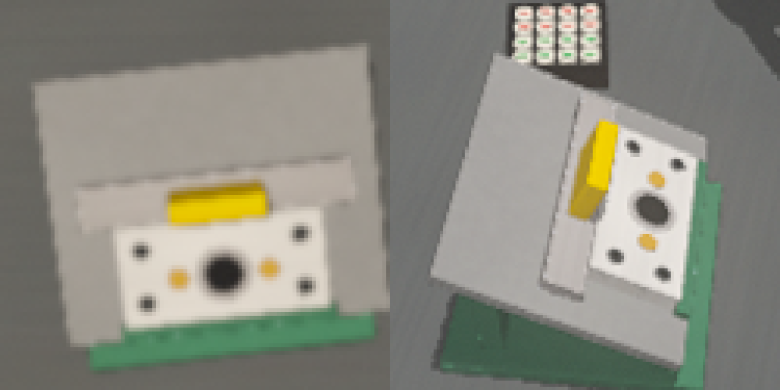

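The bar lies flat against the uphill edge and overlaps both ends: in the top crop the bar spans 78–355 and the housing 115–328. The bystanders haven't moved. One numeric check that it is parallel, at both ends in the top view.

```bash
python3 - <<'E'
from h import *
a=grab_frame("top");T=ppose([.583,-.048,.0958,.104]); g=a['frame'][...,0].astype(np.float32)
xs=np.arange(-12,46,1.)
for y0,y1 in((-97,-82),(-72,-45),(45,72),(82,97)):
    pr=[]
    for X in xs:
        P=np.array([[X,y,12] for y in np.linspace(y0,y1,12)])/1000.; q=proj(a,P@T[0].T+T[1]).astype(np.float32)
        pr.append(cv2.remap(g,q[None,:,0],q[None,:,1],cv2.INTER_LINEAR).mean())
    d=np.gradient(np.array(pr)); print(y0,np.round(pr[::3]).astype(int).tolist(),"steepest drops",xs[np.argsort(d)[:3]],"rises",xs[np.argsort(-d)[:3]])
E
```

```text
-97 [143, 143, 142, 141, 149, 158, 160, 161, 162, 162, 162, 162, 161, 156, 141, 132, 139, 145, 146, 146] steepest drops [30. 29. 28.] rises [ 1.  0. 35.]
-72 [199, 201, 195, 180, 164, 160, 161, 162, 163, 164, 165, 165, 165, 161, 147, 137, 142, 146, 147, 147] steepest drops [-2. -3. -4.] rises [ 35.  36. -12.]
45 [198, 200, 195, 181, 167, 164, 164, 165, 167, 167, 167, 167, 167, 164, 151, 139, 143, 147, 148, 147] steepest drops [-3. -2. 30.] rises [ 36.  35. -12.]
82 [149, 149, 149, 151, 156, 160, 162, 163, 165, 164, 163, 163, 164, 162, 150, 139, 144, 149, 149, 150] steepest drops [29. 31. 30.] rises [35. 36. 37.]
```

```bash
python3 -c "from bench import job_done; print(job_done())"
```

```text
the job is handed in; nothing more can be done
None
```

The straightedge lies flat on the plate, flush along the housing's uphill edge and overlapping both ends; it was set down and released, the bystanders showed no movement in the final check, and the job is handed in at about 13 s (no verdict was returned).

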